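# Set the bath shelf's stop screw so its setting block just drags

### The job

The bricks have settled and the bath shelf's stop screw no longer bears on the wooden setting block under it: take the red square-key driver from the hollow brick and wind the screw until the block just drags beneath its rubber foot (about 4.5 N of pressure on the block, neither loose nor jammed), trying it by slowly sliding the block about a centimetre along its length and easing the screw if it drags too hard. Leave the block under the foot with the screw so set, and stand the driver back upright in the middle hole of the hollow brick. Turn the screw only with the driver, never crush the block (13 N is too much), and leave the lota, mug, soap box and pumice stone where they are.

Things in the scene. Friction and masses are not known exactly. Their poses are not given: they have to be found in the camera images.
- shelf: fixed bath shelf: a front brick 230 x 110 mm, top at z = 75 mm; behind it a teak board (top 175 mm) on a brick pier; a steel lug (60 mm wide, top 150 mm) at the board's near end holds the stop screw over the front brick. Origin on the screw's axis at z = 0; x runs along the front brick (from -135 to 95 mm) towards the board; the block slides along this x. The lug ends at x = -35 mm
- stop_screw: the stop screw with its swivel foot: rises and sinks but does not turn (the brass head on it does). Origin on its axis, at the centre of the head's flat top. Its round rubber foot, 26 mm wide, hangs 0.7 to 5.1 mm over the block at the start. The rubber gives 1 mm for each 4 N, and is worn short by an unknown 0 to 3.5 mm
- socket (a point): centre of the mouth of the square socket in the brass head, level with the head's top (z = 194 mm when the head's joint reads 0); its x and y axes lie along the socket's sides and turn with the head. Head 24 x 24 mm; socket 11 mm square, bevelled 1.5 mm, 12.5 mm deep
- screw_head (a joint): turn of the head in rad, growing clockwise seen from above. Clockwise winds the screw and foot down, 8 mm a turn (1.27 mm per rad); anticlockwise up. Starts at 0 to 0.7. An unworn foot would first touch the block at 1.26; each mm of wear delays that by 0.785 rad. Stiff (0.12 N m); stays where it is left
- block_mid (a point): centre of the wooden setting block, 150 (x) x 36 (y) x 30 mm, about 120 g, loose on the front brick under the foot, its near end about 122 mm out from the axis towards the robot. Free, it slides with about 0.7 N; each newton of foot pressure adds 1.1 N, each newton borne down on it by the pusher 0.55 N (all give or take a fifth; read after stopping, the force is about 0.9 N less)
- driver_grip (a point): middle of the driver's round red handle, 36 mm wide, 70 mm long; z up. Below it a round shank, 18 x 40 mm, flat-ended, then the square key, 9.5 x 9.5 x 11 mm, tapered at the tip. The key's sides lie along this point's x and y; the white line on the handle's top along x. 160 g. It stands by itself in the brick and, on the shank's end, in the socket (play 9 degrees either way)
- driver_tip (a point): bottom of the driver's key, 86 mm below driver_grip
- hole (a point): centre of the mouth of the hollow brick's middle hole (28 mm wide, through), on its top at z = 75 mm; brick 230 (x) x 110 x 75 mm, fixed. The driver stands in it with its handle's flat underside on the brick: driver_grip 35 mm above this point, driver_tip 51 mm below
- lota: steel lota, 100 mm wide, 96 mm high, loose on the slab; origin under its centre
- mug: green plastic mug, 72 mm wide without its handle, 85 mm high, loose on the slab; origin under its centre
- soap_box: round translucent blue soap box, 92 mm wide, 41 mm high, loose on the other brick; origin under its centre
- pumice: grey pumice stone, 45 x 75 x 30 mm, loose on the other brick; origin under its centre
There are look-alikes about, which are no part of the job. What is meant by the part that bears driver_grip is not orange, purple or yellow, and is the smaller of those in its own colour.

How it is judged:
By the outcome, as a careful person would: the job done as asked, in the order asked, and still so for the second after the job is handed in, with the robot touching nothing.
It also fails if it takes over 72 s, if anything falls off the work surface, if the arm or the gripper's body presses on something with over 40 N, if the wrist force passes 120 N, or if a joint passes its speed limit or range.

### The arm

A 6-joint arm with a two-finger parallel gripper is mounted at the origin on the work surface. World frame = base frame: x ahead of the robot, y to its left, z up, the work surface at z = 0. Lengths are in m, angles in rad, forces in N, time in s.
With the tool pointing down it reaches from about 0.225 to 0.725 m from the base axis. Payload 3.1 kg.
Tool frame: the origin (TCP) lies at the very end of the fingers, on their centre line; the grasp point (between the pads) lies robot.tcp_to_grasp behind it (robot.tcp_to_grasp is the distance from the TCP to the grasp point, in m); z points along the fingers, y is the line along which they close (so a half turn about z gives the same grasp; the last joint's range is limited). The gripper opens to 85 mm and grips with 20 to 120 N. Pads are 22 mm wide; open, the fingers measure 114 mm over their backs; the gripper's body (76 mm by 85 mm) begins 54 mm behind the grasp point. The pads swing forward as they close: fully open they stand 13 mm farther back than shut.
Start: joints at [1.214, 0.048, 0.099, 1.622, 0, 1.443], TCP at [0.119, 0.511, 0.231] pointing down, gripper open.
Joint ranges: [-2.91, 2.91], [-0.99, 1.94], [-1.21, 1.42], [-2.12, 2.29], [-1.49, 1.47], [-3.14, 3.14]. Speed limits (rad/s): [2.79, 2.79, 3.14, 3.14, 3.14, 3.14].

### API

Orientations are given as a rotation vector (axis times angle).
In Python, from cell import robot gives the robot as it stands. The module is installed in compiled form; this text tells all that it offers.
- The arm moves only by the shell command python3 -m pendant 'ROWS'. ROWS is JSON, a list of rows, each an object with "angular": the turn, a rotation vector about the tool's x, y, z in units of 10 degrees (1.0 is 10 degrees), a list of three; "travel": the shift along the tool's x, y, z in units of 25 mm (1.0 is 25 mm), a list of three; "gripper": the closure, from 0 (fully open) to 1 (shut). A call has exactly 10 rows; each row shifts and turns the commanded pose from where the row before left it, along the tool's axes as they then stand; what a row does not reach is not made up. A row lasts 1/8 s, in which the tool goes at most 62.5 mm and 10.7 degrees, less where a joint would pass 70% of its speed; a pose out of reach is approached as far as the arm can. A call is refused whole if a number of a shift passes 1 or a number of a turn 1, either way. A call with a gripper value outside its range is refused whole. The fingers move at their own pace and stop on an object; the grip force is fixed at half the most. Time passes only in rows, so rows that do not move let the fingers close, or fill a call up. It gives the time, the measured TCP pose, the force, the opening and the grip force at its end, in the units of the state.
- robot.sense(): the state, without advancing time (a new reading comes with each control period).
- robot.grab_frame(name): name is "scene" or "top" or "wrist"; returns a dict with "img" (384x512x3 uint8, red, green, blue), "fx", "fy", "cx", "cy" (pixels), "dist_coeffs" ([k1, k2, p1, p2, k3] as OpenCV has them; the pictures are not rectified), "origin" and "orientation" of the camera in the world. Camera axes: x right, y down, z forward; pixel columns grow to the right and rows downward; lengths in m; the calibration is good to about 2 mm. A picture is of the moment at which its call begins. There is no depth.
- robot.sign_off(): hands the job in; it is judged then, once.
The state is a dict: "t": time; "qpos": joint angles; "qd": joint speeds; "joint_efforts": joint torques, N m; "position": TCP position; "tcp_rot": TCP orientation; "force": force on the tool from outside, world axes, zero at the start; "torque": the same for the moment, N m; "width": finger opening in m; "grip_force": force on a finger pad.
Only numpy, scipy, OpenCV 4.12 (cv2) and the standard library are available. Lean on these libraries where they do the work, as an engineer would, in place of code of your own. Each camera call takes 0.05 s, during which the arm holds its last target. There are 200 camera calls.

## Working session

There is one attempt and no reset: what is moved stays moved. The work goes in short steps, Python scripts to look and compute and a shell command to move; the robot and the scene stay as the last step left them, time stands still between calls to the robot, and variables do not carry over. Pictures are saved under pics/ and viewed, at most 10 in all, crops included, and the job is handed in when it is done.

```bash
mkdir -p pics; cat > h.py <<'E'
import numpy as np, cv2
from scipy.spatial.transform import Rotation as R
from cell import robot
def grab(n):
    f=robot.grab_frame(n); K=np.array([[f['fx'],0,f['cx']],[0,f['fy'],f['cy']],[0,0,1]]); 
    o=np.array(f['orientation'],float); Rm=R.from_rotvec(o).as_matrix() if o.size==3 else o
    return f['img'],K,np.array(f['dist_coeffs'],float),np.array(f['origin'],float),Rm
def px2w(c,uv,z):
    _,K,d,o,Rm=c; p=cv2.undistortPoints(np.array(uv,float).reshape(-1,1,2),K,d).reshape(-1,2)
    r=np.c_[p,np.ones(len(p))]@Rm.T
    return o+r*((z-o[2])/r[:,2])[:,None]
def w2px(c,P):
    _,K,d,o,Rm=c; return cv2.projectPoints(np.array(P,float).reshape(-1,3),cv2.Rodrigues(Rm.T)[0],-Rm.T@o,K,d)[0].reshape(-1,2)
def save(img,n): cv2.imwrite('pics/'+n,img[...,::-1])
def crop(img,u,v,w,h,s): return cv2.resize(img[max(v,0):v+h,max(u,0):u+w],None,fx=s,fy=s,interpolation=cv2.INTER_CUBIC)
E
python3 - <<'E'
from h import *
import pickle
for n in('scene','top'):
    c=grab(n); pickle.dump(c,open(n+'.pkl','wb')); print(n,c[3],c[4].round(3).tolist(),c[1][0,0])
    save(c[0],n+'0.png')
print(robot.sense(),robot.tcp_to_grasp)
E
```

```text
scene [ 1.41535661 -0.17432098  0.82106461] [[0.126, 0.593, -0.796], [0.992, -0.093, 0.088], [-0.022, -0.8, -0.599]] 351.2257057503369
top [ 0.38490955 -0.07252267  1.58095567] [[0.018, -0.997, 0.079], [-1.0, -0.018, 0.011], [-0.01, -0.079, -0.997]] 475.6921170201013
{'t': 0.1, 'qpos': array([1.21419361e+00, 4.86792348e-02, 9.77661316e-02, 1.62197210e+00,
       3.62356907e-08, 1.44298053e+00]), 'qd': array([-9.69100985e-05, -1.43321652e-03,  4.32829839e-03, -4.85566955e-04,
       -8.38348705e-05,  8.98632539e-04]), 'joint_efforts': array([ 2.87440082e-03, -3.39847970e+01,  3.20936716e+01,  1.57850515e-02,
       -1.39130916e-04,  4.03491043e-06]), 'position': array([0.11890033, 0.51081018, 0.23023869]), 'tcp_rot': array([-0.35853699, -3.12056046,  0.00318489]), 'force': array([ 0.11541344, -0.33423553,  0.32124226]), 'torque': array([-0.0260172 , -0.00799683,  0.00577427]), 'grip_force': 0.0, 'width': 0.08527588891436028} 0.0187
```

View pics/scene0.png

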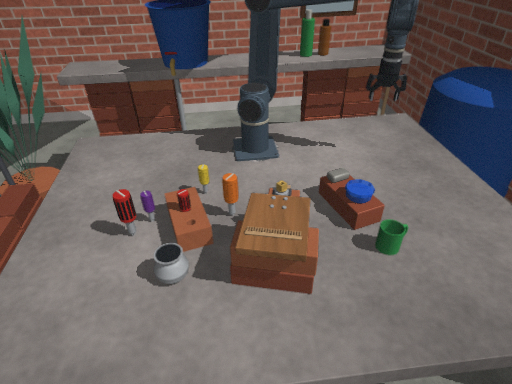

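View pics/top0.png

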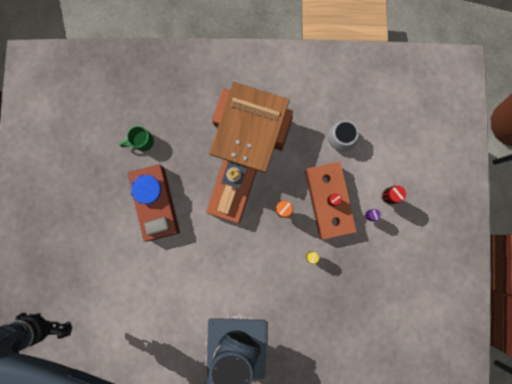

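Top view: two red drivers, at (335,200) standing in the hollow brick and at (397,194) on the slab. The others are orange (285,209), purple (373,215) and yellow (313,258). The smaller red one, in the brick, fits. The brass head is at (234,174) and the block runs from there to (227,200). Next, a crop to confirm.

```bash
python3 - <<'E'
from h import *
import pickle
t=pickle.load(open('top.pkl','rb'))
a=crop(t[0],190,150,100,75,5); b=crop(t[0],295,155,120,90,5)
b=cv2.resize(b,(400,300)); 
A=cv2.resize(crop(t[0],200,155,66,66,1),(400,400),interpolation=cv2.INTER_CUBIC)
B=cv2.resize(crop(t[0],295,155,120,90,1),(400,300),interpolation=cv2.INTER_CUBIC)
s=pickle.load(open('scene.pkl','rb'))
C=cv2.resize(crop(s[0],105,170,140,70,1),(400,200),interpolation=cv2.INTER_CUBIC)
D=cv2.resize(crop(s[0],255,165,60,30,1),(400,200),interpolation=cv2.INTER_CUBIC)
col1=np.vstack([A,D]); col2=np.vstack([B,np.zeros((100,400,3),np.uint8),C])
save(np.hstack([col1,col2]),'crop1.png')
E
```

```text
(no output)
```

View pics/crop1.png

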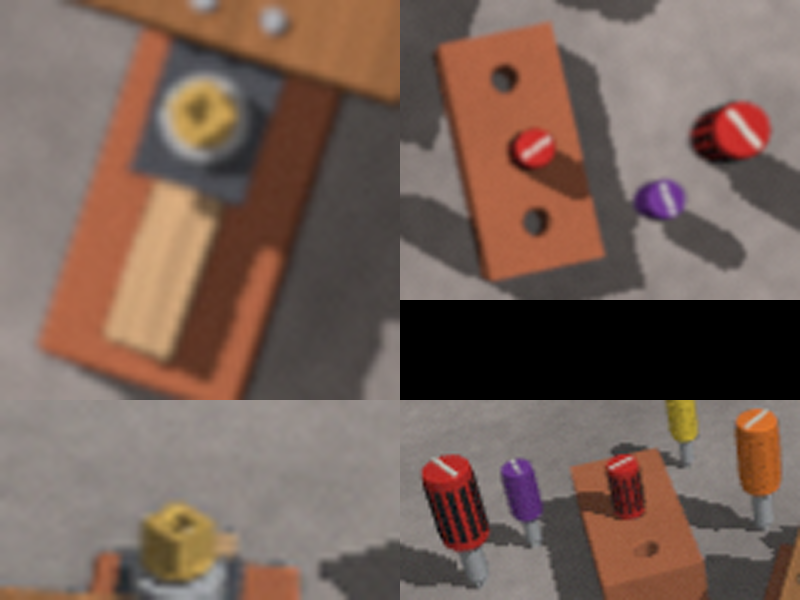

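The crop shows the small red driver in the hollow brick's middle hole at top (335.2,199.4), with its white line slanting up and right. The large ribbed red one stands on the slab at (397,194). The brass head is at (233.5,174.5).

```bash
python3 - <<'E'
from h import *
import pickle
t=pickle.load(open('top.pkl','rb'))
def P(n,uv,z):
    p=px2w(t,uv,z); print(n,p[:,:2].round(4).tolist()); return p
b=P('brick',[(306.1,168.5),(340.6,161.9),(356.5,232.1),(321.4,239.6)],.075); print('hole',b.mean(0)); 
e=b[0]-b[3]+b[1]-b[2]; print('brick yaw',np.degrees(np.arctan2(e[1],e[0])), np.linalg.norm(b[0]-b[3]),np.linalg.norm(b[0]-b[1]))
P('drv',[(335.2,199.4)],.145)
l=P('line',[(331.2,203),(339.5,197)],.145); e=l[1]-l[0]; print('line',np.degrees(np.arctan2(e[1],e[0])))
P('head',[(233.5,174.5)],.194)
f=P('front',[(206.6,211.9),(238,222)],.075); e=f[0]-f[1]; print('shelf y',np.degrees(np.arctan2(e[1],e[0]))-90)
l=P('lug',[(221.8,183.4),(239.6,188.5)],.15);e=l[0]-l[1]; print(np.degrees(np.arctan2(e[1],e[0]))-90)
P('blk',[(217.3,210.3),(228,214.4)],.105)
w=grab('wrist'); s=robot.sense(); Rt=R.from_rotvec(s['tcp_rot']).as_matrix()
print('tool',Rt.round(3).tolist(),'cam in tool',Rt.T@(w[3]-s['position']),(Rt.T@w[4]).round(3).tolist(),w[1][0,0])
E
```

```text
brick [[0.5847, -0.2146], [0.608, -0.3249], [0.385, -0.3765], [0.3596, -0.2653]]
hole [ 0.48434785 -0.29532299  0.075     ]
brick yaw 12.86489519403862 0.2307150541184225 0.11280017796105454
drv [[0.4828, -0.2971]]
line [[0.4717, -0.2851], [0.4903, -0.3102]]
line -53.43002617855387
head [[0.5475, 0.0096]]
front [[0.4406, 0.0994], [0.4105, -0.001]]
shelf y -16.693054234287928
lug [[0.5249, 0.047], [0.5104, -0.0072]]
-15.020009153513726
blk [[0.4451, 0.0628], [0.433, 0.0292]]
tool [[-0.974, 0.227, -0.001], [0.227, 0.974, -0.002], [0.0, -0.002, -1.0]] cam in tool [ 0.08414734 -0.00057054 -0.14287152] [[-0.002, -0.946, -0.326], [1.0, -0.002, -0.001], [0.0, -0.326, 0.946]] 315.3188814583029
```

```bash
python3 -m pendant '[{"angular":[0,0,0],"travel":[-0.92,-0.65,-0.17],"gripper":0},{"angular":[0,0,0],"travel":[-0.92,-0.65,-0.17],"gripper":0},{"angular":[0,0,0],"travel":[-0.92,-0.65,-0.17],"gripper":0},{"angular":[0,0,0],"travel":[-0.92,-0.65,-0.17],"gripper":0},{"angular":[0,0,0],"travel":[-0.92,-0.65,-0.17],"gripper":0},{"angular":[0,0,0],"travel":[-0.92,-0.65,-0.17],"gripper":0},{"angular":[0,0,0],"travel":[-0.92,-0.65,-0.17],"gripper":0},{"angular":[0,0,0],"travel":[-0.92,-0.65,-0.17],"gripper":0},{"angular":[0,0,0],"travel":[-0.92,-0.65,-0.17],"gripper":0},{"angular":[0,0,0],"travel":[-0.92,-0.65,-0.17],"gripper":0}]'
python3 -m pendant '[{"angular":[0,0,0],"travel":[-0.92,-0.65,-0.17],"gripper":0},{"angular":[0,0,0],"travel":[-0.92,-0.65,-0.17],"gripper":0},{"angular":[0,0,0],"travel":[-0.92,-0.65,-0.17],"gripper":0},{"angular":[0,0,0],"travel":[-0.92,-0.65,-0.17],"gripper":0},{"angular":[0,0,0],"travel":[-0.92,-0.65,-0.17],"gripper":0},{"angular":[0,0,0],"travel":[-0.92,-0.65,-0.17],"gripper":0},{"angular":[0,0,0],"travel":[-0.92,-0.65,-0.17],"gripper":0},{"angular":[0,0,0],"travel":[-0.92,-0.65,-0.17],"gripper":0},{"angular":[0,0,0],"travel":[-0.92,-0.65,-0.17],"gripper":0},{"angular":[0,0,0],"travel":[-0.92,-0.65,-0.17],"gripper":0}]'
python3 -m pendant '[{"angular":[0,0,0],"travel":[-0.9,-0.65,-0.15],"gripper":0},{"angular":[0,0,0],"travel":[-0.9,-0.65,-0.15],"gripper":0},{"angular":[0,0,0],"travel":[-0.9,-0.65,-0.15],"gripper":0},{"angular":[0,0,0],"travel":[-0.5,-0.4,-0.1],"gripper":0},{"angular":[0,0,0],"travel":[-0.4,-0.25,0],"gripper":0},{"angular":[0,0,0],"travel":[0,0,0],"gripper":0},{"angular":[0,0,0],"travel":[0,0,0],"gripper":0},{"angular":[0,0,0],"travel":[0,0,0],"gripper":0},{"angular":[0,0,0],"travel":[0,0,0],"gripper":0},{"angular":[0,0,0],"travel":[0,0,0],"gripper":0}]'
python3 - <<'E'
from h import *
import pickle
c=grab('wrist'); pickle.dump(c,open('w1.pkl','wb')); print(robot.sense()['qpos'])
save(cv2.resize(c[0],(800,600),interpolation=cv2.INTER_CUBIC),'w1.png')
E
```

```text
t: 1.4
position: [0.3066, 0.3, 0.2736]
tcp_rot: [-0.358, -3.121, 0.001]
force: [0.2, 0.2, -0.3]
width: 0.085
grip_force: 0.0
t: 2.65
position: [0.4938, 0.0897, 0.316]
tcp_rot: [-0.359, -3.12, 0.0]
force: [-0.2, 0.1, -0.8]
width: 0.0852
grip_force: 0.0
t: 3.9
position: [0.5661, 0.007, 0.3302]
tcp_rot: [0.358, 3.121, 0.0]
force: [-0.6, -0.2, -0.3]
width: 0.0853
grip_force: 0.0
[-1.06201756e-01  2.13849523e-01  4.82649007e-01  1.83945126e+00
  2.65213047e-06  1.22312767e-01]
```

View pics/w1.png

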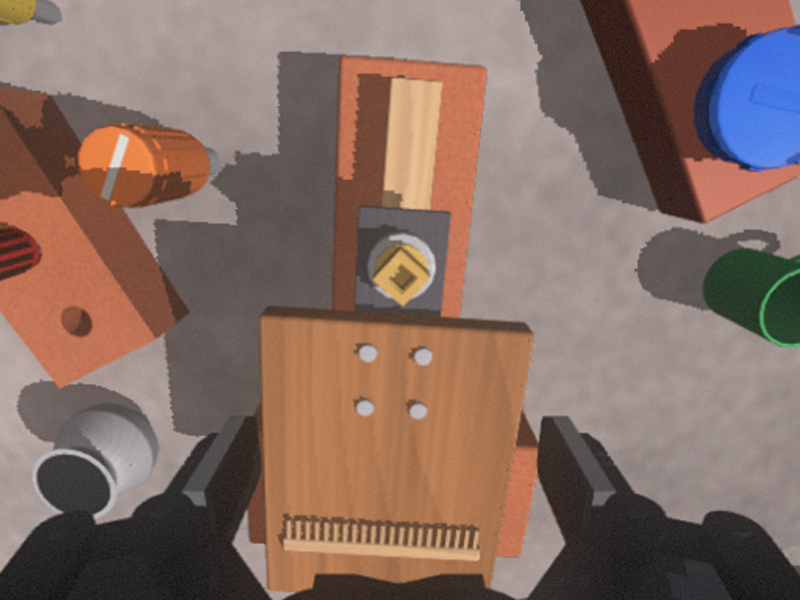

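The wrist view shows the brass head as a diamond centred near (403,273) of 800x600, the block from (412,80) down to (407,207), and the lug and the board. I'll enlarge the head.

```bash
python3 - <<'E'
from h import *
import pickle
c=pickle.load(open('w1.pkl','rb'))
save(crop(c[0],228,145,60,60,10),'w1c.png')
E
```

```text
(no output)
```

View pics/w1c.png

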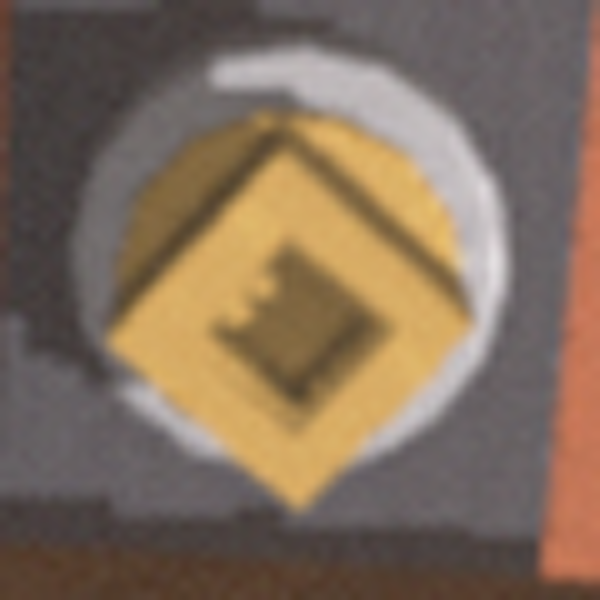

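Enlarged head: top face corners at (285,145), (472,322), (302,512) and (108,338) of the crop, with the socket centre at (303,333).

```bash
python3 - <<'E'
from h import *
import pickle
c=pickle.load(open('w1.pkl','rb'))
q=(np.array([(285,145),(472,322),(302,512),(108,338)])+.5)/10-.5+[228,145]
h=px2w(c,q,.1936); d=np.diff(np.r_[h,h[:1]],axis=0); print('head',h.mean(0),np.linalg.norm(d,axis=1),np.degrees(np.arctan2(d[:,1],d[:,0]))%90)
def P(n,uv,z):
    p=px2w(c,np.array(uv)/1.5625,z); e=p[0]-p[1]; print(n,p[:,:2].round(4).tolist(),np.degrees(np.arctan2(e[1],e[0])));return p
P('front',[(343,56),(486,67)],.075);P('side',[(486,67),(463,318)],.075);P('lug',[(360,207),(450,212)],.15);b=P('blk',[(391,78),(442,81)],.105);print(b.mean(0))
P('blkR',[(442,81),(432,208)],.105)
P('holeB',[(77,321),(77,322)],.075)
P('board',[(262,308),(532,325)],.175)
P('bricks',[(60,388),(189,312)],.075)
E
```

```text
head [0.55342345 0.0109514  0.1936    ] [0.02357398 0.02382679 0.02433802 0.02400354] [33.15579639 36.42132707 33.64566456 34.57405764]
front [[0.4111, 0.0012], [0.442, 0.1015]] -107.14587457419024
side [[0.442, 0.1015], [0.6295, 0.0482]] 164.147788053509
lug [[0.5126, -0.0065], [0.5289, 0.0494]] -106.31759507571506
blk [[0.4373, 0.0314], [0.4471, 0.0648]] -106.22436918853411
[0.44221285 0.04810212 0.105     ]
blkR [[0.4471, 0.0648], [0.5293, 0.0403]] 163.41181185027878
holeB [[0.5557, -0.2785], [0.5566, -0.2789]] 154.60280875667104
board [[0.5571, -0.0808], [0.6079, 0.085]] -106.99929321243586
bricks [[0.6121, -0.323], [0.5707, -0.1789]] -73.9437732289369
```

```bash
python3 -m pendant '[{"angular":[0,0,0],"travel":[0,-0.95,0],"gripper":0},{"angular":[0,0,0],"travel":[0,-0.95,0],"gripper":0},{"angular":[0,0,0],"travel":[0,-0.95,0],"gripper":0},{"angular":[0,0,0],"travel":[0,-0.95,0.1],"gripper":0},{"angular":[0,0,0],"travel":[-0.05,-0.95,0.1],"gripper":0},{"angular":[0,0,0],"travel":[-0.05,-0.95,0.2],"gripper":0},{"angular":[0,0,0],"travel":[-0.05,-0.95,0.2],"gripper":0},{"angular":[0,0,0],"travel":[-0.05,-0.95,0.2],"gripper":0},{"angular":[0,0,0],"travel":[-0.05,-0.95,0.2],"gripper":0},{"angular":[0,0,0],"travel":[-0.1,-0.95,0.2],"gripper":0}]'
python3 -m pendant '[{"angular":[0,0,0],"travel":[0,-0.95,0],"gripper":0},{"angular":[0,0,0],"travel":[0,-0.95,0],"gripper":0},{"angular":[0,0,0],"travel":[0,-0.7,0],"gripper":0},{"angular":[0,0,0],"travel":[0,-0.4,0],"gripper":0},{"angular":[0,0,0],"travel":[0,0,0],"gripper":0},{"angular":[0,0,0],"travel":[0,0,0],"gripper":0},{"angular":[0,0,0],"travel":[0,0,0],"gripper":0},{"angular":[0,0,0],"travel":[0,0,0],"gripper":0},{"angular":[0,0,0],"travel":[0,0,0],"gripper":0},{"angular":[0,0,0],"travel":[0,0,0],"gripper":0}]'
python3 - <<'E'
from h import *
import pickle
c=grab('wrist'); pickle.dump(c,open('w2.pkl','wb')); print(robot.sense()['qpos'])
p=w2px(c,[[.4835,-.296,.145],[.4843,-.2953,.075]]);print(p)
u,v=p.mean(0).astype(int); u0,v0=u-75,v-60; print(u0,v0); save(crop(c[0],u0,v0,150,120,5),'w2.png')
E
```

```text
t: 5.2
position: [0.5207, -0.2273, 0.3]
tcp_rot: [0.359, 3.121, -0.0]
force: [-0.3, 0.4, 0.0]
width: 0.0854
grip_force: 0.0
t: 6.45
position: [0.504, -0.2995, 0.3001]
tcp_rot: [-0.358, -3.121, -0.0]
force: [0.4, 0.2, 0.5]
width: 0.0855
grip_force: 0.0
[-6.50619396e-01  2.46186966e-01  4.58706735e-01  1.78332467e+00
  6.87621320e-05 -4.21965003e-01]
[[254.31908188 165.41599986]
 [255.16501776 153.41973591]]
179 99
```

View pics/w2.png

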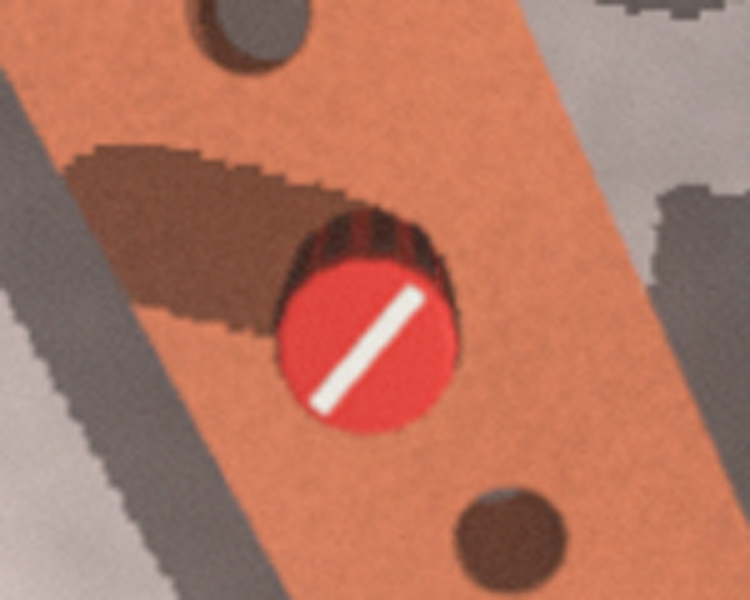

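The driver's top disc is centred at crop (368,347), with the white line from (318,407) to (418,290). The neighbouring holes are at (251,14) and (511,540).

```bash
python3 - <<'E'
from h import *
import pickle
c=pickle.load(open('w2.pkl','rb'))
f=lambda l:(np.array(l,float)+.5)/5-.5+[179,99]
print('drv',px2w(c,f([(368,347)]),.145)); l=px2w(c,f([(318,407),(418,290)]),.145); e=l[1]-l[0]; print(np.degrees(np.arctan2(e[1],e[0])))
h=px2w(c,f([(251,14),(511,540)]),.075); print(h,'hole',h.mean(0),np.linalg.norm(h[0]-h[1]))
E
```

```text
drv [[ 0.48549315 -0.29856415  0.145     ]]
126.70587498862945
[[ 0.42084574 -0.31060286  0.075     ]
 [ 0.55585395 -0.27946595  0.075     ]] hole [ 0.48834984 -0.2950344   0.075     ] 0.13855224137064165
```

```bash
python3 -m pendant '[{"angular":[0,0,0.63],"travel":[0.73,-0.13,0.5],"gripper":0},{"angular":[0,0,0],"travel":[0,0,0.95],"gripper":0},{"angular":[0,0,0],"travel":[0,0,0.95],"gripper":0},{"angular":[0,0,0],"travel":[0,0,0.95],"gripper":0},{"angular":[0,0,0],"travel":[0,0,0.95],"gripper":0},{"angular":[0,0,0],"travel":[0,0,0.95],"gripper":0},{"angular":[0,0,0],"travel":[0,0,0.95],"gripper":0},{"angular":[0,0,0],"travel":[0,0,0.95],"gripper":0},{"angular":[0,0,0],"travel":[0,0,0.95],"gripper":0},{"angular":[0,0,0],"travel":[0,0,0.1],"gripper":0}]'
python3 -m pendant '[{"angular":[0,0,0],"travel":[0,0,0],"gripper":1},{"angular":[0,0,0],"travel":[0,0,0],"gripper":1},{"angular":[0,0,0],"travel":[0,0,0],"gripper":1},{"angular":[0,0,0],"travel":[0,0,0],"gripper":1},{"angular":[0,0,0],"travel":[0,0,0],"gripper":1},{"angular":[0,0,0],"travel":[0,0,0],"gripper":1},{"angular":[0,0,0],"travel":[0,0,-0.5],"gripper":1},{"angular":[0,0,0],"travel":[0,0,-0.9],"gripper":1},{"angular":[0,0,0],"travel":[0,0,-0.9],"gripper":1},{"angular":[0,0,0],"travel":[0,0,-0.9],"gripper":1}]'
python3 -c "
from h import *
s=robot.sense();print(s['qpos'],R.from_rotvec(s['tcp_rot']).as_matrix().round(4).tolist())"
```

```text
t: 7.75
position: [0.4839, -0.2975, 0.0927]
tcp_rot: [-0.529, -3.092, -0.004]
force: [0.0, 0.3, -0.3]
width: 0.0852
grip_force: 0.0
t: 9.0
position: [0.4848, -0.2983, 0.1751]
tcp_rot: [-0.529, -3.095, -0.001]
force: [-0.0, 0.7, -1.7]
width: 0.0351
grip_force: 59.9
[-6.69239278e-01  1.59772499e-01  1.08345745e-01  1.52143047e+00
 -1.04033438e-04 -3.30433584e-01] [[-0.9432, 0.3324, -0.0017], [0.3324, 0.9432, 0.0012], [0.002, 0.0006, -1.0]]
```

```bash
python3 - <<'E'
from h import *
s=robot.sense(); p=s['position']; print(p)
tgt=np.array([.5537,.0111]); th=np.arctan2(.3324,-.9432)
N=20; dz=[-.9]*5+[0]*15
d=(tgt-p[:2])/15
for i in range(N):
    v=d if i>=4 and i<19 else d*0
    x=np.array([np.cos(th),np.sin(th)]); y=np.array([np.sin(th),-np.cos(th)])
    a=-.99 if i<17 else (-.94 if i==17 else 0)
    print(i,a,[round(v@x/.025,2),round(v@y/.025,2),dz[i]]); th-=np.radians(a*10)
print(np.degrees(th))
E
```

```text
[ 0.48483422 -0.29825413  0.17512293]
0 -0.99 [np.float64(0.0), np.float64(0.0), -0.9]
1 -0.99 [np.float64(0.0), np.float64(0.0), -0.9]
2 -0.99 [np.float64(0.0), np.float64(0.0), -0.9]
3 -0.99 [np.float64(0.0), np.float64(0.0), -0.9]
4 -0.99 [np.float64(-0.46), np.float64(0.71), -0.9]
5 -0.99 [np.float64(-0.57), np.float64(0.62), 0]
6 -0.99 [np.float64(-0.67), np.float64(0.51), 0]
7 -0.99 [np.float64(-0.75), np.float64(0.39), 0]
8 -0.99 [np.float64(-0.81), np.float64(0.26), 0]
9 -0.99 [np.float64(-0.84), np.float64(0.11), 0]
10 -0.99 [np.float64(-0.84), np.float64(-0.03), 0]
11 -0.99 [np.float64(-0.83), np.float64(-0.18), 0]
12 -0.99 [np.float64(-0.78), np.float64(-0.32), 0]
13 -0.99 [np.float64(-0.72), np.float64(-0.45), 0]
14 -0.99 [np.float64(-0.63), np.float64(-0.56), 0]
15 -0.99 [np.float64(-0.52), np.float64(-0.66), 0]
16 -0.99 [np.float64(-0.4), np.float64(-0.74), 0]
17 -0.94 [np.float64(-0.27), np.float64(-0.8), 0]
18 0 [np.float64(-0.13), np.float64(-0.83), 0]
19 0 [np.float64(0.0), np.float64(0.0), 0]
338.2866604878228
```

```bash
python3 -m pendant '[{"angular":[0,0,-0.99],"travel":[0,0,-0.9],"gripper":1},{"angular":[0,0,-0.99],"travel":[0,0,-0.9],"gripper":1},{"angular":[0,0,-0.99],"travel":[0,0,-0.9],"gripper":1},{"angular":[0,0,-0.99],"travel":[0,0,-0.9],"gripper":1},{"angular":[0,0,-0.99],"travel":[-0.46,0.71,-0.9],"gripper":1},{"angular":[0,0,-0.99],"travel":[-0.57,0.62,0],"gripper":1},{"angular":[0,0,-0.99],"travel":[-0.67,0.51,0],"gripper":1},{"angular":[0,0,-0.99],"travel":[-0.75,0.39,0],"gripper":1},{"angular":[0,0,-0.99],"travel":[-0.81,0.26,0],"gripper":1},{"angular":[0,0,-0.99],"travel":[-0.84,0.11,0],"gripper":1}]'
python3 -m pendant '[{"angular":[0,0,-0.99],"travel":[-0.84,-0.03,0],"gripper":1},{"angular":[0,0,-0.99],"travel":[-0.83,-0.18,0],"gripper":1},{"angular":[0,0,-0.99],"travel":[-0.78,-0.32,0],"gripper":1},{"angular":[0,0,-0.99],"travel":[-0.72,-0.45,0],"gripper":1},{"angular":[0,0,-0.99],"travel":[-0.63,-0.56,0],"gripper":1},{"angular":[0,0,-0.99],"travel":[-0.52,-0.66,0],"gripper":1},{"angular":[0,0,-0.99],"travel":[-0.4,-0.74,0],"gripper":1},{"angular":[0,0,-0.94],"travel":[-0.27,-0.8,0],"gripper":1},{"angular":[0,0,0],"travel":[-0.13,-0.83,0],"gripper":1},{"angular":[0,0,0],"travel":[0,0,0],"gripper":1}]'
cat > st.py <<'E'
from h import *
def st():
    s=robot.sense();M=R.from_rotvec(s['tcp_rot']).as_matrix();p=s['position']
    print('t',s['t'],'pos',p.round(4),'th',np.degrees(np.arctan2(M[1,0],M[0,0])).round(2),'q6',np.degrees(s['qpos'][5]).round(1),'F',np.round(s['force'],2),'w',s['width'],'Mz',np.round(s['torque'],3)); return s,M,p
def to(x,y,z,th=None):
    s,M,p=st(); print('units',((M.T@(np.array([x,y,z])-p))/.025).round(3))
E
python3 -c "
from st import *
to(.5537,.0111,.290)"
```

```text
t: 10.25
position: [0.5128, -0.1741, 0.2871]
tcp_rot: [2.017, -2.408, -0.003]
force: [0.3, -0.4, -2.9]
width: 0.0348
grip_force: 60.0
t: 11.5
position: [0.5544, 0.0114, 0.287]
tcp_rot: [3.086, -0.588, -0.003]
force: [0.0, 0.0, -2.1]
width: 0.0349
grip_force: 60.1
t 11.5 pos [0.5544 0.0114 0.287 ] th -21.58 q6 -164.2 F [ 0.05  0.02 -2.12] w 0.034918604699890714 Mz [-0.077  0.034  0.033]
units [-0.022  0.022 -0.12 ]
```

```bash
python3 - <<'E'
from h import *
import pickle
c=grab('wrist'); pickle.dump(c,open('w3.pkl','wb')); p=robot.sense()['position']
q=w2px(c,[[.5537,.0111,.1936],[p[0],p[1],.216]]);print(q)
u,v=q.mean(0).astype(int); u0,v0=u-75,v-75; print(u0,v0); save(crop(c[0],u0,v0,150,110,5),'w3.png')
E
```

```text
[[254.98103908 207.51089395]
 [255.40979661 216.76263093]]
180 137
```

View pics/w3.png

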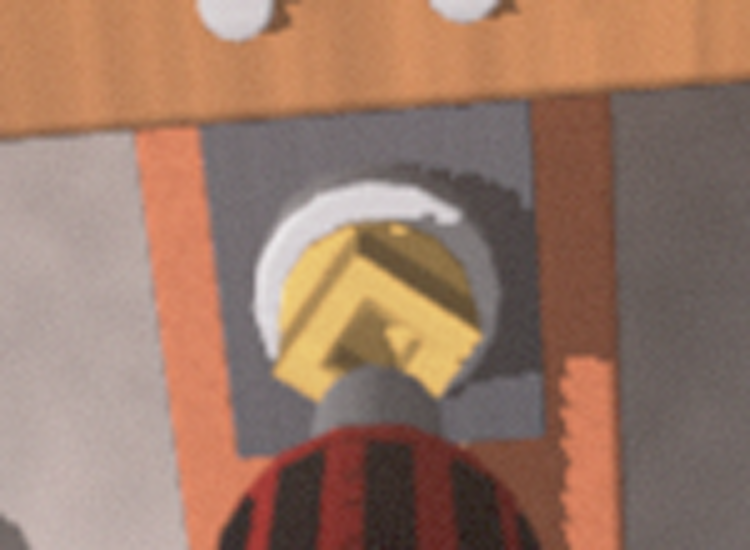

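Wrist view: the shank is centred at x≈378, over the head whose left, right and top corners are at (275,365), (485,330) and (358,262). Lateral alignment looks right. I'll compute the head centre from this view.

```bash
python3 - <<'E'
from h import *
import pickle
c=pickle.load(open('w3.pkl','rb'))
f=lambda l:(np.array(l,float)+.5)/5-.5+[180,137]
h=px2w(c,f([(275,365),(485,330),(358,262)]),.1936); print(h,h[:2].mean(0)); 
for a,b in((0,2),(2,1)):
    e=h[b]-h[a];print(np.linalg.norm(e),np.degrees(np.arctan2(e[1],e[0]))%90)
from st import *; to(*h[:2].mean(0)[:2],.287)
# shank end predicted outline vs seen (378, ~370 top)
p=robot.sense()['position']
for dx in(0,):
  t=np.linspace(0,6.28,60);C=np.c_[p[0]+.009*np.cos(t),p[1]+.009*np.sin(t),0*t+p[2]-.060]
  q=(w2px(c,C)-[180,137])*5+2; print('shank end ring',q.min(0),q.max(0))
E
```

```text
[[ 0.55806742  0.02685665  0.1936    ]
 [ 0.55120613 -0.00632399  0.1936    ]
 [ 0.56903355  0.00817421  0.1936    ]] [0.55463678 0.01026633 0.1936    ]
0.02166308928859166 30.4118719650913
0.02297857362666817 39.119846636652
t 11.55 pos [0.5544 0.0105 0.2871] th -21.65 q6 -164.2 F [-0.03 -0.13 -0.77] w 0.03452364325057854 Mz [-0.041 -0.021 -0.042]
units [0.013 0.005 0.004]
shank end ring [314.40594159 369.18570097] [444.01000169 489.12953454]
```

```bash
python3 -m pendant '[{"angular":[0,0,0],"travel":[-0.01,0,0.2],"gripper":1},{"angular":[0,0,0],"travel":[0,0,0.2],"gripper":1},{"angular":[0,0,0],"travel":[0,0,0.2],"gripper":1},{"angular":[0,0,0],"travel":[0,0,0.15],"gripper":1},{"angular":[0,0,0],"travel":[0,0,0.15],"gripper":1},{"angular":[0,0,0],"travel":[0,0,0.1],"gripper":1},{"angular":[0,0,0],"travel":[0,0,0.1],"gripper":1},{"angular":[0,0,0],"travel":[0,0,0.1],"gripper":1},{"angular":[0,0,0],"travel":[0,0,0],"gripper":1},{"angular":[0,0,0],"travel":[0,0,0],"gripper":1}]'
python3 -c "
from st import *
to(.554,.0107,.254)"
```

```text
t: 12.8
position: [0.5542, 0.0109, 0.2571]
tcp_rot: [-3.085, 0.591, 0.002]
force: [-1.7, 2.3, -1.2]
width: 0.0348
grip_force: 60.0
t 12.8 pos [0.5542 0.0109 0.2571] th -21.69 q6 -164.1 F [-1.73  2.3  -1.17] w 0.03483819330665448 Mz [0.826 0.353 0.034]
units [-0.006  0.01   0.123]
```

```bash
python3 -m pendant '[{"angular":[0,0,0],"travel":[-0.02,-0.01,0.04],"gripper":1},{"angular":[0,0,0],"travel":[0,0,0.04],"gripper":1},{"angular":[0,0,0.5],"travel":[0,0,0.03],"gripper":1},{"angular":[0,0,0.8],"travel":[0,0,0.01],"gripper":1},{"angular":[0,0,1],"travel":[0,0,0.01],"gripper":1},{"angular":[0,0,1],"travel":[0,0,0.01],"gripper":1},{"angular":[0,0,1],"travel":[0,0,0.01],"gripper":1},{"angular":[0,0,1],"travel":[0,0,0.01],"gripper":1},{"angular":[0,0,1],"travel":[0,0,0.01],"gripper":1},{"angular":[0,0,0],"travel":[0,0,0],"gripper":1}]'
python3 -c "
from st import *
to(.554,.0107,.254)"
```

```text
t: 14.05
position: [0.5542, 0.0113, 0.2538]
tcp_rot: [-2.323, 2.113, 0.0]
force: [-2.0, 4.2, 2.4]
width: 0.0346
grip_force: 60.3
t 14.05 pos [0.5542 0.0113 0.2538] th -84.57 q6 -101.2 F [-2.04  4.15  2.43] w 0.03463361797764738 Mz [1.026 0.523 0.073]
units [ 0.022  0.009 -0.007]
```

```bash
python3 -m pendant '[{"angular":[0,0,0.7],"travel":[-0.025,0.01,0],"gripper":1},{"angular":[0,0,1],"travel":[0,0,0.01],"gripper":1},{"angular":[0,0,1],"travel":[0,0,0.01],"gripper":1},{"angular":[0,0,1],"travel":[0,0,0.01],"gripper":1},{"angular":[0,0,1],"travel":[0,0,0.01],"gripper":1},{"angular":[0,0,1],"travel":[0,0,0.01],"gripper":1},{"angular":[0,0,1],"travel":[0,0,0.01],"gripper":1},{"angular":[0,0,1],"travel":[0,0,0.01],"gripper":1},{"angular":[0,0,0],"travel":[0,0,0],"gripper":1},{"angular":[0,0,0],"travel":[0,0,0],"gripper":1}]'
python3 -c "
from st import *
to(.554,.0107,.254)"
```

```text
t: 15.3
position: [0.5544, 0.0113, 0.2521]
tcp_rot: [-0.505, 3.099, -0.001]
force: [-0.3, 2.7, 1.4]
width: 0.0351
grip_force: 60.4
t 15.3 pos [0.5544 0.0113 0.2521] th -161.5 q6 -24.3 F [-0.29  2.67  1.35] w 0.03512996718047362 Mz [0.71  0.104 0.06 ]
units [ 0.022 -0.016 -0.075]
```

```bash
python3 -m pendant '[{"angular":[0,0,0],"travel":[0,0,0],"gripper":0},{"angular":[0,0,0],"travel":[0,0,0],"gripper":0},{"angular":[0,0,0],"travel":[0,0,0],"gripper":0},{"angular":[0,0,0],"travel":[0.7,0,0],"gripper":0},{"angular":[0,0,0],"travel":[0.9,0,0],"gripper":0},{"angular":[0,0,0],"travel":[0.9,0,0],"gripper":0},{"angular":[0,0,0],"travel":[0.54,0.85,0.5],"gripper":0},{"angular":[0,0,0],"travel":[0.54,0.85,0.5],"gripper":0},{"angular":[0,0,0],"travel":[0.54,0.85,0.5],"gripper":0},{"angular":[0,0,0],"travel":[0.54,0.85,0.5],"gripper":0}]'
python3 -m pendant '[{"angular":[0,0,0.9],"travel":[0,0,0.3],"gripper":1},{"angular":[0,0,0.9],"travel":[0,0,0.6],"gripper":1},{"angular":[0,0,0.9],"travel":[0,0,0.6],"gripper":1},{"angular":[0,0,0.81],"travel":[0,0,0.6],"gripper":1},{"angular":[0,0,0],"travel":[0,0,0.7],"gripper":1},{"angular":[0,0,0],"travel":[0,0,0.7],"gripper":1},{"angular":[0,0,0],"travel":[0,0,0.7],"gripper":1},{"angular":[0,0,0],"travel":[0,0,0.3],"gripper":1},{"angular":[0,0,0],"travel":[0,0,0],"gripper":1},{"angular":[0,0,0],"travel":[0,0,0],"gripper":1}]'
python3 -c "
from st import *
to(.4173,.0555,.088)
c=grab('wrist'); import pickle; pickle.dump(c,open('w4.pkl','wb')); save(cv2.resize(c[0],(800,600)),'w4.png')"
```

```text
t: 16.55
position: [0.416, 0.0557, 0.2012]
tcp_rot: [-0.499, 3.101, -0.001]
force: [0.1, 0.1, 0.2]
width: 0.0856
grip_force: 0.0
t: 17.8
position: [0.4171, 0.0555, 0.0897]
tcp_rot: [0.459, 3.107, 0.0]
force: [0.5, -0.0, -0.6]
width: -0.0
grip_force: 0.0
t 17.8 pos [0.4171 0.0555 0.0897] th 163.2 q6 15.2 F [ 0.46 -0.01 -0.58] w -6.212209204126215e-06 Mz [ 0.028 -0.009 -0.019]
units [-0.008  0.002  0.068]
```

View pics/w4.png

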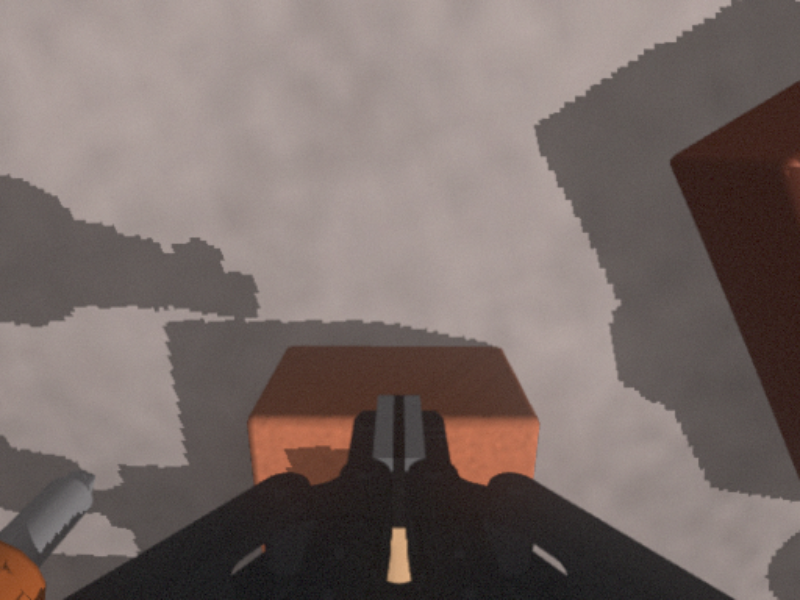

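The view shows the closed fingers centred on the block, which is visible between them at (400,555), with the brick's near edge below. Now I'll push slowly.

```bash
cat >> st.py <<'E'
def favg(n=6):
    F=[]
    for i in range(n): robot.grab_frame('wrist'); F.append(robot.sense()['force'])
    F=np.array(F); u=np.array([-.958,.286,0]); print('F',F.mean(0).round(2),'along',(F@u).mean().round(2),'sd',(F@u).std().round(2))
E
python3 -c "
from st import *
favg(5)"
python3 -m pendant '[{"angular":[0,0,0],"travel":[-0.1,0,0.02],"gripper":1},{"angular":[0,0,0],"travel":[-0.1,0,0.02],"gripper":1},{"angular":[0,0,0],"travel":[-0.1,0,0.02],"gripper":1},{"angular":[0,0,0],"travel":[-0.1,0,0],"gripper":1},{"angular":[0,0,0],"travel":[-0.04,0,0],"gripper":1},{"angular":[0,0,0],"travel":[-0.04,0,0],"gripper":1},{"angular":[0,0,0],"travel":[-0.04,0,0],"gripper":1},{"angular":[0,0,0],"travel":[-0.04,0,0],"gripper":1},{"angular":[0,0,0],"travel":[-0.04,0,0],"gripper":1},{"angular":[0,0,0],"travel":[-0.04,0,0],"gripper":1}]'
python3 -c "
from st import *
st()"
python3 -m pendant '[{"angular":[0,0,0],"travel":[-0.04,0,0],"gripper":1},{"angular":[0,0,0],"travel":[-0.04,0,0],"gripper":1},{"angular":[0,0,0],"travel":[-0.04,0,0],"gripper":1},{"angular":[0,0,0],"travel":[-0.04,0,0],"gripper":1},{"angular":[0,0,0],"travel":[-0.04,0,0],"gripper":1},{"angular":[0,0,0],"travel":[-0.04,0,0],"gripper":1},{"angular":[0,0,0],"travel":[-0.04,0,0],"gripper":1},{"angular":[0,0,0],"travel":[-0.04,0,0],"gripper":1},{"angular":[0,0,0],"travel":[-0.04,0,0],"gripper":1},{"angular":[0,0,0],"travel":[-0.04,0,0],"gripper":1}]'
python3 -c "
from st import *
st();favg()"
```

```text
F [-0.19 -0.11  0.07] along 0.15 sd 0.25
t: 19.35
position: [0.4315, 0.051, 0.0875]
tcp_rot: [-0.459, -3.107, -0.0]
force: [-0.5, 0.5, 1.3]
width: 0.0002
grip_force: 0.7
t 19.35 pos [0.4315 0.051  0.0875] th 163.19 q6 14.7 F [-0.45  0.53  1.25] w 0.00024099620473273543 Mz [ 0.085  0.262 -0.032]
t: 20.6
position: [0.4415, 0.048, 0.0875]
tcp_rot: [0.459, 3.108, 0.0]
force: [-0.1, 0.5, 1.1]
width: -0.0003
grip_force: 0.6
t 20.6 pos [0.4415 0.048  0.0875] th 163.19 q6 14.3 F [-0.06  0.51  1.07] w -0.00033774079818412177 Mz [ 0.039  0.237 -0.002]
F [-0.24 -0.09  0.34] along 0.21 sd 0.5
```

```bash
python3 -m pendant '[{"angular":[0,0,0],"travel":[0.2,0,-0.6],"gripper":1},{"angular":[0,0,0],"travel":[0,0,-1],"gripper":1},{"angular":[0,0,0],"travel":[0,0,-1],"gripper":0},{"angular":[0,0,-0.9],"travel":[0,0,-1],"gripper":0},{"angular":[0,0,-0.9],"travel":[0,0,-1],"gripper":0},{"angular":[0,0,-0.9],"travel":[0,0,-1],"gripper":0},{"angular":[0,0,-0.83],"travel":[0,0,-1],"gripper":0},{"angular":[0,0,0],"travel":[-0.53,-0.93,0],"gripper":0},{"angular":[0,0,0],"travel":[-0.53,-0.93,0],"gripper":0},{"angular":[0,0,0],"travel":[-0.53,-0.93,0],"gripper":0}]'
python3 -c "
from st import *
to(.5544,.0113,.2525)"
```

```text
t: 22.15
position: [0.4971, -0.0045, 0.2542]
tcp_rot: [-0.505, 3.099, -0.001]
force: [0.1, 0.6, -0.4]
width: 0.0856
grip_force: 0.0
t 22.15 pos [ 0.4971 -0.0045  0.2542] th -161.49 q6 -26.8 F [ 0.14  0.58 -0.37] w 0.08559476496407804 Mz [ 0.005  0.006 -0.005]
units [-2.373 -0.127  0.071]
```

```bash
python3 -m pendant '[{"angular":[0,0,0],"travel":[-0.8,0,0],"gripper":0},{"angular":[0,0,0],"travel":[-0.8,0,0],"gripper":0},{"angular":[0,0,0],"travel":[-0.75,0,0],"gripper":0},{"angular":[0,0,0],"travel":[0,0,0],"gripper":0},{"angular":[0,0,0],"travel":[0,0,0],"gripper":1},{"angular":[0,0,0],"travel":[0,0,0],"gripper":1},{"angular":[0,0,0],"travel":[0,0,0],"gripper":1},{"angular":[0,0,0],"travel":[0,0,0],"gripper":1},{"angular":[0,0,0],"travel":[0,0,0],"gripper":1},{"angular":[0,0,0],"travel":[0,0,0],"gripper":1}]'
python3 -c "
from st import *
to(.5544,.0113,.2525)"
```

```text
t: 23.4
position: [0.5524, 0.0136, 0.2534]
tcp_rot: [-0.504, 3.1, -0.003]
force: [-0.2, -4.5, 3.8]
width: 0.0348
grip_force: 59.7
t 23.4 pos [0.5524 0.0136 0.2534] th -161.54 q6 -23.9 F [-0.19 -4.5   3.76] w 0.034764644640059364 Mz [-1.14   0.014  0.055]
units [-0.044 -0.114  0.034]
```

```bash
python3 -m pendant '[{"angular":[0,0,0],"travel":[-0.04,-0.1,0],"gripper":1},{"angular":[0,0,1],"travel":[0,0,0.01],"gripper":1},{"angular":[0,0,1],"travel":[0,0,0.01],"gripper":1},{"angular":[0,0,1],"travel":[0,0,0.01],"gripper":1},{"angular":[0,0,1],"travel":[0,0,0.01],"gripper":1},{"angular":[0,0,1],"travel":[0,0,0.01],"gripper":1},{"angular":[0,0,1],"travel":[0,0,0.01],"gripper":1},{"angular":[0,0,1],"travel":[0,0,0.01],"gripper":1},{"angular":[0,0,1],"travel":[0,0,0.01],"gripper":1},{"angular":[0,0,0],"travel":[0,0,0],"gripper":1}]'
python3 -c "
from st import *
to(.5544,.0113,.2525)"
```

```text
t: 24.65
position: [0.555, 0.0135, 0.2516]
tcp_rot: [1.606, 2.698, 0.005]
force: [0.6, -0.9, 6.0]
width: 0.035
grip_force: 59.1
t 24.65 pos [0.555  0.0135 0.2516] th 118.48 q6 55.9 F [ 0.64 -0.93  5.97] w 0.03497245206247675 Mz [-0.196 -0.323  0.028]
units [-0.065 -0.061 -0.036]
```

```bash
python3 -m pendant '[{"angular":[0,0,0],"travel":[0,0,0],"gripper":0},{"angular":[0,0,0],"travel":[0,0,0],"gripper":0},{"angular":[0,0,0],"travel":[0,0,0],"gripper":0},{"angular":[0,0,0],"travel":[0.7,0,0],"gripper":0},{"angular":[0,0,0],"travel":[0.9,0,0],"gripper":0},{"angular":[0,0,0],"travel":[0.8,0,0],"gripper":0},{"angular":[0,0,0],"travel":[0.29,-0.88,0.4],"gripper":0},{"angular":[0,0,0],"travel":[0.29,-0.88,0.4],"gripper":0},{"angular":[0,0,0],"travel":[0.29,-0.88,0.4],"gripper":0},{"angular":[0,0,0],"travel":[0.29,-0.88,0.4],"gripper":0}]'
python3 -m pendant '[{"angular":[0,0,-0.9],"travel":[0,0,0.2],"gripper":1},{"angular":[0,0,-0.9],"travel":[0,0,0.4],"gripper":1},{"angular":[0,0,-0.9],"travel":[0,0,0.5],"gripper":1},{"angular":[0,0,-0.9],"travel":[0,0,0.6],"gripper":1},{"angular":[0,0,-0.87],"travel":[0,0,0.6],"gripper":1},{"angular":[0,0,0],"travel":[0,0,0.7],"gripper":1},{"angular":[0,0,0],"travel":[0,0,0.7],"gripper":1},{"angular":[0,0,0],"travel":[0,0,0.7],"gripper":1},{"angular":[0,0,0],"travel":[0,0,0.5],"gripper":1},{"angular":[0,0,0],"travel":[0,0,0],"gripper":1}]'
python3 -c "
from st import *
to(.4358,.0497,.0875);favg(3)"
```

```text
t: 25.9
position: [0.4328, 0.0498, 0.2104]
tcp_rot: [1.604, 2.701, 0.001]
force: [-0.4, -0.1, 0.7]
width: 0.0854
grip_force: 0.0
t: 27.15
position: [0.433, 0.0488, 0.0866]
tcp_rot: [-0.459, -3.105, 0.0]
force: [-0.6, 0.3, -0.2]
width: -0.0002
grip_force: 0.0
t 27.15 pos [0.433  0.0488 0.0866] th 163.16 q6 14.4 F [-0.57  0.32 -0.22] w -0.00019165147304918707 Mz [ 0.034  0.017 -0.012]
units [-0.095  0.068 -0.037]
F [-0.22 -0.04  0.22] along 0.2 sd 0.13
```

```bash
python3 -m pendant '[{"angular":[0,0,0],"travel":[-0.12,0.07,-0.03],"gripper":1},{"angular":[0,0,0],"travel":[-0.12,0,0],"gripper":1},{"angular":[0,0,0],"travel":[-0.06,0,0],"gripper":1},{"angular":[0,0,0],"travel":[-0.04,0,0],"gripper":1},{"angular":[0,0,0],"travel":[-0.04,0,0],"gripper":1},{"angular":[0,0,0],"travel":[-0.04,0,0],"gripper":1},{"angular":[0,0,0],"travel":[-0.04,0,0],"gripper":1},{"angular":[0,0,0],"travel":[-0.04,0,0],"gripper":1},{"angular":[0,0,0],"travel":[-0.04,0,0],"gripper":1},{"angular":[0,0,0],"travel":[-0.04,0,0],"gripper":1}]'
python3 -c "
from st import *
st();favg()"
```

```text
t: 28.55
position: [0.4448, 0.0474, 0.0887]
tcp_rot: [-0.457, -3.1, -0.002]
force: [-10.6, 3.7, 7.8]
width: 0.0001
grip_force: 5.4
t 28.55 pos [0.4448 0.0474 0.0887] th 163.24 q6 14.2 F [-10.59   3.73   7.85] w 0.00013695896856511243 Mz [ 0.62   2.06  -0.035]
F [-10.53   2.46   7.59] along 10.79 sd 0.4
```

```bash
python3 -m pendant '[{"angular":[0,0,0],"travel":[-0.02,0,-0.02],"gripper":1},{"angular":[0,0,0],"travel":[-0.02,0,-0.02],"gripper":1},{"angular":[0,0,0],"travel":[-0.02,0,-0.02],"gripper":1},{"angular":[0,0,0],"travel":[-0.02,0,0],"gripper":1},{"angular":[0,0,0],"travel":[-0.02,0,0],"gripper":1},{"angular":[0,0,0],"travel":[-0.02,0,0],"gripper":1},{"angular":[0,0,0],"travel":[-0.02,0,0],"gripper":1},{"angular":[0,0,0],"travel":[-0.02,0,0],"gripper":1},{"angular":[0,0,0],"travel":[-0.02,0,0],"gripper":1},{"angular":[0,0,0],"travel":[-0.02,0,0],"gripper":1}]'
python3 -c "
from st import *
st();favg()"
```

```text
t: 30.1
position: [0.45, 0.0455, 0.0888]
tcp_rot: [-0.457, -3.101, -0.001]
force: [-5.6, 2.9, 0.7]
width: -0.0002
grip_force: 3.3
t 30.1 pos [0.45   0.0455 0.0888] th 163.21 q6 14.0 F [-5.57  2.93  0.68] w -0.00018047300526703478 Mz [ 0.429  1.316 -0.004]
F [-6.37  1.98  1.08] along 6.67 sd 0.31
```

```bash
python3 -m pendant '[{"angular":[0,0,0],"travel":[0.2,0,-0.51],"gripper":1},{"angular":[0,0,0],"travel":[0,0,-1],"gripper":1},{"angular":[0,0,0.89],"travel":[0,0,-1],"gripper":0},{"angular":[0,0,0.89],"travel":[0,0,-1],"gripper":0},{"angular":[0,0,0.89],"travel":[0,0,-1],"gripper":0},{"angular":[0,0,0.89],"travel":[0,0,-1],"gripper":0},{"angular":[0,0,0.91],"travel":[0,0,-1],"gripper":0},{"angular":[0,0,0],"travel":[-0.3,0.85,0],"gripper":0},{"angular":[0,0,0],"travel":[-0.3,0.85,0],"gripper":0},{"angular":[0,0,0],"travel":[-0.2,0.85,0],"gripper":0}]'
python3 -c "
from st import *
to(.5259,.0647,.2516)"
```

```text
t: 31.65
position: [0.5159, 0.0589, 0.2547]
tcp_rot: [1.605, 2.696, 0.003]
force: [0.1, 0.2, 0.0]
width: 0.0854
grip_force: 0.0
t 31.65 pos [0.5159 0.0589 0.2547] th 118.47 q6 60.7 F [0.08 0.2  0.04] w 0.085445446489494 Mz [ 0.008  0.021 -0.049]
units [0.014 0.463 0.126]
```

```bash
python3 -m pendant '[{"angular":[0,0,0],"travel":[0,0.37,0.08],"gripper":0},{"angular":[0,0,0],"travel":[-0.8,0,0],"gripper":0},{"angular":[0,0,0],"travel":[-0.8,0,0],"gripper":0},{"angular":[0,0,0],"travel":[-0.8,0,0],"gripper":0},{"angular":[0,0,0],"travel":[0,0,0],"gripper":0},{"angular":[0,0,0],"travel":[0,0,0],"gripper":1},{"angular":[0,0,0],"travel":[0,0,0],"gripper":1},{"angular":[0,0,0],"travel":[0,0,0],"gripper":1},{"angular":[0,0,0],"travel":[0,0,0],"gripper":1},{"angular":[0,0,0],"travel":[0,0,0],"gripper":1}]'
python3 -c "
from st import *
to(.5545,.0118,.2516)"
```

```text
t: 32.9
position: [0.5514, 0.0115, 0.2516]
tcp_rot: [1.605, 2.699, 0.003]
force: [2.1, 2.0, 0.9]
width: 0.0346
grip_force: 59.5
t 32.9 pos [0.5514 0.0115 0.2516] th 118.53 q6 55.7 F [2.06 2.02 0.94] w 0.03459910902821095 Mz [ 0.507 -0.471 -0.028]
units [-0.047  0.116  0.   ]
```

```bash
python3 -m pendant '[{"angular":[0,0,0],"travel":[-0.03,0.08,0],"gripper":1},{"angular":[0,0,-1],"travel":[0,0,-0.01],"gripper":1},{"angular":[0,0,-1],"travel":[0,0,-0.01],"gripper":1},{"angular":[0,0,-1],"travel":[0,0,-0.01],"gripper":1},{"angular":[0,0,-1],"travel":[0,0,-0.01],"gripper":1},{"angular":[0,0,-0.5],"travel":[0,0,0],"gripper":1},{"angular":[0,0,1],"travel":[0,0,0.01],"gripper":1},{"angular":[0,0,1],"travel":[0,0,0.01],"gripper":1},{"angular":[0,0,1],"travel":[0,0,0.01],"gripper":1},{"angular":[0,0,0.5],"travel":[0,0,0],"gripper":1}]'
python3 -c "
from st import *
st()"
```

```text
t: 34.15
position: [0.5521, 0.011, 0.2518]
tcp_rot: [-1.369, -2.826, 0.001]
force: [-2.3, 1.6, 3.2]
width: 0.0347
grip_force: 59.3
t 34.15 pos [0.5521 0.011  0.2518] th 128.31 q6 45.9 F [-2.33  1.64  3.21] w 0.03470733610199503 Mz [0.371 0.463 0.107]
```

```bash
python3 -m pendant '[{"angular":[0,0,0],"travel":[0,0,0],"gripper":1},{"angular":[0,0,0],"travel":[0,0,0],"gripper":0},{"angular":[0,0,0],"travel":[0,0,0],"gripper":0},{"angular":[0,0,0],"travel":[0,0,0],"gripper":0},{"angular":[0,0,0],"travel":[0.7,0,0],"gripper":0},{"angular":[0,0,0],"travel":[0.9,0,0],"gripper":0},{"angular":[0,0,0],"travel":[0.8,0,0],"gripper":0},{"angular":[0,0,0],"travel":[0.47,-0.83,0.5],"gripper":0},{"angular":[0,0,0],"travel":[0.47,-0.83,0.5],"gripper":0},{"angular":[0,0,0],"travel":[0.47,-0.83,0.5],"gripper":0}]'
python3 -m pendant '[{"angular":[0,0,-0.9],"travel":[0,0,0.2],"gripper":1},{"angular":[0,0,-0.9],"travel":[0,0,0.4],"gripper":1},{"angular":[0,0,-0.9],"travel":[0,0,0.5],"gripper":1},{"angular":[0,0,-0.79],"travel":[0,0,0.6],"gripper":1},{"angular":[0,0,0],"travel":[0,0,0.7],"gripper":1},{"angular":[0,0,0],"travel":[0,0,0.7],"gripper":1},{"angular":[0,0,0],"travel":[0,0,0.7],"gripper":1},{"angular":[0,0,0],"travel":[0,0,0.7],"gripper":1},{"angular":[0,0,0],"travel":[0,0,0.45],"gripper":1},{"angular":[0,0,0],"travel":[0,0,0],"gripper":1}]'
python3 -c "
from st import *
to(.4443,.0472,.0895);favg(3)"
```

```text
t: 35.4
position: [0.4435, 0.0479, 0.2136]
tcp_rot: [1.363, 2.83, 0.0]
force: [-0.1, 0.1, 0.6]
width: 0.0853
grip_force: 0.0
t: 36.65
position: [0.4441, 0.0468, 0.0888]
tcp_rot: [-0.454, -3.106, 0.0]
force: [-1.3, 0.7, -0.1]
width: -0.0003
grip_force: 0.0
t 36.65 pos [0.4441 0.0468 0.0888] th 163.37 q6 14.0 F [-1.26  0.67 -0.14] w -0.000347787734853405 Mz [ 0.015  0.029 -0.026]
units [-0.005  0.017 -0.028]
F [ 0.17 -0.19 -0.19] along -0.22 sd 0.16
```

```bash
python3 -m pendant '[{"angular":[0,0,0],"travel":[-0.12,0,0],"gripper":1},{"angular":[0,0,0],"travel":[-0.08,0,0],"gripper":1},{"angular":[0,0,0],"travel":[-0.04,0,-0.01],"gripper":1},{"angular":[0,0,0],"travel":[-0.04,0,-0.02],"gripper":1},{"angular":[0,0,0],"travel":[-0.04,0,-0.02],"gripper":1},{"angular":[0,0,0],"travel":[-0.04,0,-0.01],"gripper":1},{"angular":[0,0,0],"travel":[-0.03,0,0],"gripper":1},{"angular":[0,0,0],"travel":[-0.03,0,0],"gripper":1},{"angular":[0,0,0],"travel":[-0.03,0,0],"gripper":1},{"angular":[0,0,0],"travel":[-0.03,0,0],"gripper":1}]'
python3 -c "
from st import *
st();favg(3)"
python3 -m pendant '[{"angular":[0,0,0],"travel":[-0.03,0,0],"gripper":1},{"angular":[0,0,0],"travel":[-0.03,0,0],"gripper":1},{"angular":[0,0,0],"travel":[-0.03,0,0],"gripper":1},{"angular":[0,0,0],"travel":[-0.03,0,0],"gripper":1},{"angular":[0,0,0],"travel":[-0.02,0,0],"gripper":1},{"angular":[0,0,0],"travel":[-0.02,0,0],"gripper":1},{"angular":[0,0,0],"travel":[-0.02,0,0],"gripper":1},{"angular":[0,0,0],"travel":[-0.02,0,0],"gripper":1},{"angular":[0,0,0],"travel":[-0.02,0,0],"gripper":1},{"angular":[0,0,0],"travel":[-0.02,0,0],"gripper":1}]'
python3 -c "
from st import *
st();favg(8)"
```

```text
t: 38.05
position: [0.454, 0.044, 0.0906]
tcp_rot: [-0.452, -3.103, -0.0]
force: [-6.2, 2.1, 1.9]
width: 0.0002
grip_force: 3.0
t 38.05 pos [0.454  0.044  0.0906] th 163.41 q6 13.7 F [-6.22  2.1   1.9 ] w 0.00024911790769437445 Mz [0.359 1.138 0.071]
F [-5.49  1.88  1.29] along 5.8 sd 0.57
t: 39.45
position: [0.4598, 0.0423, 0.0906]
tcp_rot: [-0.452, -3.103, -0.001]
force: [-6.4, 2.1, 1.7]
width: -0.0001
grip_force: 3.0
t 39.45 pos [0.4598 0.0423 0.0906] th 163.41 q6 13.5 F [-6.4   2.11  1.72] w -8.036108167440758e-05 Mz [ 0.325  1.173 -0.035]
F [-5.65  1.75  2.07] along 5.92 sd 0.51
```

The drag measured about 6.6 N moving and 5.9 N stopped. Less about 1 N for the bearing-down, that puts roughly 4.5 N on the block. The setting is good, so I'll fetch the driver.

```bash
python3 -m pendant '[{"angular":[0,0,0],"travel":[0.2,0,-0.42],"gripper":1},{"angular":[0,0,0],"travel":[0,0,-1],"gripper":1},{"angular":[0,0,0],"travel":[0,0,-1],"gripper":0},{"angular":[0,0,0.88],"travel":[0,0,-1],"gripper":0},{"angular":[0,0,0.88],"travel":[0,0,-1],"gripper":0},{"angular":[0,0,0.88],"travel":[0,0,-1],"gripper":0},{"angular":[0,0,0.87],"travel":[0,0,-1],"gripper":0},{"angular":[0,0,0],"travel":[-0.35,0.75,0],"gripper":0},{"angular":[0,0,0],"travel":[-0.35,0.75,0],"gripper":0},{"angular":[0,0,0],"travel":[-0.35,0.75,0],"gripper":0}]'
python3 -c "
from st import *
to(.5152,.0583,.2516)"
```

```text
t: 41.1
position: [0.5195, 0.0573, 0.2536]
tcp_rot: [1.369, 2.824, 0.002]
force: [-0.4, 0.9, -0.5]
width: 0.0857
grip_force: 0.0
t 41.1 pos [0.5195 0.0573 0.2536] th 128.28 q6 50.7 F [-0.36  0.92 -0.5 ] w 0.08567627861629719 Mz [ 0.025 -0.023 -0.002]
units [ 0.137 -0.109  0.078]
```

```bash
python3 -m pendant '[{"angular":[0,0,0],"travel":[0,-0.18,0.05],"gripper":0},{"angular":[0,0,0],"travel":[-0.75,0,0],"gripper":0},{"angular":[0,0,0],"travel":[-0.75,0,0],"gripper":0},{"angular":[0,0,0],"travel":[-0.75,0,0],"gripper":0},{"angular":[0,0,0],"travel":[0,0,0],"gripper":0},{"angular":[0,0,0],"travel":[0,0,0],"gripper":1},{"angular":[0,0,0],"travel":[0,0,0],"gripper":1},{"angular":[0,0,0],"travel":[0,0,0],"gripper":1},{"angular":[0,0,0],"travel":[0,0,0],"gripper":1},{"angular":[0,0,0],"travel":[0,0,0],"gripper":1}]'
python3 -c "
from st import *
st()"
```

```text
t: 42.35
position: [0.5498, 0.0113, 0.2514]
tcp_rot: [1.368, 2.826, 0.004]
force: [3.0, 2.6, 1.4]
width: 0.0351
grip_force: 59.2
t 42.35 pos [0.5498 0.0113 0.2514] th 128.33 q6 45.8 F [2.99 2.6  1.39] w 0.035113811351612755 Mz [ 0.774 -0.674  0.043]
```

```bash
python3 -m pendant '[{"angular":[0,0,0],"travel":[-0.02,0.1,0],"gripper":1},{"angular":[0,0,0],"travel":[0,0,-0.25],"gripper":1},{"angular":[0,0,0],"travel":[0,0,-0.3],"gripper":1},{"angular":[0,0,0],"travel":[0,0,-0.7],"gripper":1},{"angular":[0,0,0],"travel":[0,0,-0.7],"gripper":1},{"angular":[0,0,0],"travel":[-0.73,-0.88,0],"gripper":1},{"angular":[0,0,0],"travel":[-0.73,-0.88,0],"gripper":1},{"angular":[0,0,0],"travel":[-0.73,-0.88,0],"gripper":1},{"angular":[0,0,0],"travel":[-0.73,-0.88,0],"gripper":1},{"angular":[0,0,0],"travel":[-0.73,-0.88,0],"gripper":1}]'
python3 -m pendant '[{"angular":[0,0,0],"travel":[-0.73,-0.88,0],"gripper":1},{"angular":[0,0,0],"travel":[-0.73,-0.88,0],"gripper":1},{"angular":[0,0,0],"travel":[-0.73,-0.88,0.4],"gripper":1},{"angular":[0,0,0],"travel":[-0.73,-0.88,0.6],"gripper":1},{"angular":[0,0,0],"travel":[-0.73,-0.88,0.7],"gripper":1},{"angular":[0,0,0],"travel":[-0.73,-0.88,0.7],"gripper":1},{"angular":[0,0,0],"travel":[0,0,0.9],"gripper":1},{"angular":[0,0,0],"travel":[0,0,0.9],"gripper":1},{"angular":[0,0,0],"travel":[0,0,0.8],"gripper":1},{"angular":[0,0,0],"travel":[0,0,0],"gripper":1}]'
python3 - <<'E'
from st import *
import pickle
to(.487,-.2953,.165)
c=grab('wrist'); pickle.dump(c,open('w5.pkl','wb')); p=robot.sense()['position']
q=w2px(c,[[.487,-.2953,.075],[p[0],p[1],p[2]-.074]]);print(q)
print('rings')
t=np.linspace(0,6.28,60)
u0,v0=170,140
im=crop(c[0],u0,v0,170,130,4)
C=np.c_[.487+.014*np.cos(t),-.2953+.014*np.sin(t),0*t+.075]
cv2.polylines(im,[np.int32((w2px(c,C)-[u0,v0])*4+1.5)],True,(0,255,0),1)
C=np.c_[p[0]+.009*np.cos(t),p[1]+.009*np.sin(t),0*t+p[2]-.063]
cv2.polylines(im,[np.int32((w2px(c,C)-[u0,v0])*4+1.5)],True,(0,0,255),1)
save(im,'w5.png')
E
```

```text
t: 43.6
position: [0.5212, -0.1296, 0.2998]
tcp_rot: [-1.371, -2.827, 0.002]
force: [-0.3, 0.5, -0.1]
width: 0.0347
grip_force: 59.3
t: 44.85
position: [0.4844, -0.2954, 0.1724]
tcp_rot: [-1.368, -2.822, -0.0]
force: [0.2, 0.8, -1.0]
width: 0.0351
grip_force: 59.4
t 44.85 pos [ 0.4844 -0.2954  0.1724] th 128.26 q6 13.6 F [ 0.17  0.82 -1.05] w 0.03506138074273209 Mz [0.005 0.059 0.009]
units [-0.064  0.085  0.296]
[[258.65485953 207.54803084]
 [256.50978849 217.89598375]]
rings
```

View pics/w5.png

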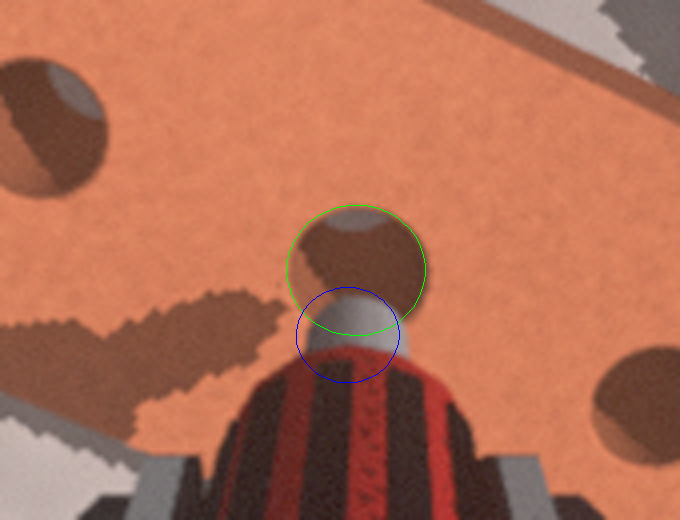

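The view shows the hole ring matching at (358,270) and the shank tip at about (358,340). The tip sits about 2 mm off the TCP, well within the hole's clearance. Lowering.

```bash
python3 -m pendant '[{"angular":[0,0,0],"travel":[0.02,0.03,0.3],"gripper":1},{"angular":[0,0,0],"travel":[0,0,0.4],"gripper":1},{"angular":[0,0,0],"travel":[0,0,0.5],"gripper":1},{"angular":[0,0,0],"travel":[0,0,0.5],"gripper":1},{"angular":[0,0,0],"travel":[0,0,0.5],"gripper":1},{"angular":[0,0,0],"travel":[0,0,0.4],"gripper":1},{"angular":[0,0,0],"travel":[0,0,0.2],"gripper":1},{"angular":[0,0,0],"travel":[0,0,0.1],"gripper":1},{"angular":[0,0,0],"travel":[0,0,0.04],"gripper":1},{"angular":[0,0,0],"travel":[0,0,0],"gripper":1}]'
python3 -c "
from st import *
st()"
```

```text
t: 46.15
position: [0.4864, -0.2952, 0.1015]
tcp_rot: [1.37, 2.826, -0.0]
force: [0.6, 0.5, -1.5]
width: 0.0352
grip_force: 59.4
t 46.15 pos [ 0.4864 -0.2952  0.1015] th 128.29 q6 13.7 F [ 0.55  0.47 -1.49] w 0.03524961852630618 Mz [-0.04 -0.   -0.03]
```

```bash
python3 -m pendant '[{"angular":[0,0,0],"travel":[0,0,0.08],"gripper":1},{"angular":[0,0,0],"travel":[0,0,0.05],"gripper":1},{"angular":[0,0,0],"travel":[0,0,0.03],"gripper":1},{"angular":[0,0,0],"travel":[0,0,0],"gripper":1},{"angular":[0,0,0],"travel":[0,0,0],"gripper":0},{"angular":[0,0,0],"travel":[0,0,0],"gripper":0},{"angular":[0,0,0],"travel":[0,0,0],"gripper":0},{"angular":[0,0,0],"travel":[0,0,0],"gripper":0},{"angular":[0,0,0],"travel":[0,0,-0.4],"gripper":0},{"angular":[0,0,0],"travel":[0,0,-0.9],"gripper":0}]'
python3 -m pendant '[{"angular":[0,0,0],"travel":[0,0,-1],"gripper":0},{"angular":[0,0,0],"travel":[0,0,-1],"gripper":0},{"angular":[0,0,0],"travel":[0,0,-1],"gripper":0},{"angular":[0,0,0],"travel":[0,0,-1],"gripper":0},{"angular":[0,0,0],"travel":[0,0,-1],"gripper":0},{"angular":[0,0,0],"travel":[0,0,-1],"gripper":0},{"angular":[0,0,0],"travel":[0,0,-1],"gripper":0},{"angular":[0,0,0],"travel":[0,0,0],"gripper":0},{"angular":[0,0,0],"travel":[0,0,0],"gripper":0},{"angular":[0,0,0],"travel":[0,0,0],"gripper":0}]'
python3 -c "
from st import *
st()
c=grab('wrist'); s=grab('scene'); p=w2px(c,[[.487,-.2953,.145]])[0].astype(int);print(p)
a=cv2.resize(c[0],(480,360)); b=cv2.resize(crop(s[0],140,150,190,140,1),(480,354)); 
save(np.hstack([cv2.resize(c[0],(400,300)),cv2.resize(crop(s[0],140,150,190,140,1),(400,300),interpolation=cv2.INTER_CUBIC)]),'fin.png')"
```

```text
t: 47.4
position: [0.4854, -0.2945, 0.1291]
tcp_rot: [-1.369, -2.825, -0.001]
force: [-0.2, -0.5, 0.2]
width: 0.0852
grip_force: 0.0
t: 48.65
position: [0.4857, -0.2947, 0.303]
tcp_rot: [-1.369, -2.825, -0.001]
force: [0.2, 0.1, 0.3]
width: 0.0854
grip_force: 0.0
t 48.65 pos [ 0.4857 -0.2947  0.303 ] th 128.29 q6 13.7 F [0.17 0.14 0.31] w 0.08541870247641464 Mz [ 0.007 -0.078  0.016]
[256 186]
```

View pics/fin.png

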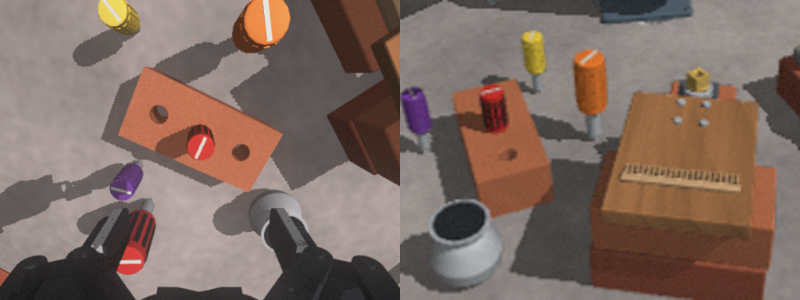

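The red driver stands upright in the middle hole, at (200,143) in the left picture and (492,108) in the right. Everything else in view is undisturbed and the robot is clear.

```bash
python3 -c "
from cell import robot
print(robot.sign_off())"
```

```text
the job is handed in; nothing more can be done
None
```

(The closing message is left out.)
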